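# Move the screwdriver row to the new rack in reverse order

### The job

A left-handed colleague takes over the bench: move the four screwdrivers from the old dark rack to the new white rack in reverse order, so that the one nearest the red end of the old rack goes to the cradle farthest from the red end of the new rack, and so on. Each must lie level in its own white cradle, handle in the lower notch and blade in the higher one, in the same way as it lay in the old rack.

Things in the scene. Friction and masses are not known exactly. Their poses are not given: they have to be found in the camera images.
- rack_old: Old rack, fixed: dark steel base 116 x 206 x 20 mm with four grey cradles, full at the start. Origin on the bench at its middle; +y along the row to the end with the red bar (14 wide, 27 high, at y +110 mm), +x across it, away from the robot: the way the blade tips point. Cradles at y = +81, +27, -27, -81 mm.
- rack_new: New rack, fixed: same form and axes as the old rack, but all white, empty, with four white cradles of the same form at x = 0, y = +81, +27, -27, -81 mm (+y: red bar end). A seated tool lies level along x, blade tip to +x, axis 55 mm above the bench, handle centre at x = -22 mm. Between the two posts of a cradle only the flat base, 24 mm high, is below it.
- teal_grip (a point): Precision screwdriver with an all teal-green handle and cap; 121 mm long, 30 g. Point: centre of the handle (68 long, 13 mm thick), on its axis, 22 mm from mid-tool; +y to the end cap, -y to the tip; may be rolled about y. Starts level in the old rack, 55 mm above the bench, 40 mm free to the next handle: open the gripper only 35-45 mm.
- black_grip (a point): Precision screwdriver with a black handle and a red end cap; 121 mm long, 30 g. Point: centre of the handle (68 long, 13 mm thick), on its axis, 22 mm from mid-tool; +y to the end cap, -y to the tip; may be rolled about y. Starts level in the old rack, 55 mm above the bench, 40 mm free to the next handle: open the gripper only 35-45 mm.
- darkred_grip (a point): Precision screwdriver with a dark red handle and a brighter red end cap; 124 mm long, 30 g. Point: centre of the handle (72 long, 14 mm thick), on its axis, 22 mm from mid-tool; +y to the end cap, -y to the tip; may be rolled about y. Starts level in the old rack, 55 mm above the bench, 40 mm free to the next handle: open the gripper only 35-45 mm.
- banded_grip (a point): Precision screwdriver with a black handle that has a broad band of yellow tape round its middle, and an orange end cap; 121 mm long, 30 g. Point: centre of the handle (68 long, 13 mm thick), on its axis, 22 mm from mid-tool; +y to the end cap, -y to the tip; may be rolled about y. Starts level in the old rack, 55 mm above the bench, 40 mm free to the next handle: open the gripper only 35-45 mm.
- cradle_teal: Fixed grey cradle of the old rack where the teal screwdriver starts; their order varies. Axes as the rack's, origin 20 mm above the bench. Two 6 mm thick posts with 90 degree notches, 22 mm wide on top: at x = -44 mm for the handle (notch bottom 46, top 57 mm above the bench), at x = +30 for the blade (53, 64 mm). The notches centre a tool set down up to 8 mm aside.
- cradle_black: Fixed grey cradle of the old rack where the plain black screwdriver starts; their order varies. Axes as the rack's, origin 20 mm above the bench. Two 6 mm thick posts with 90 degree notches, 22 mm wide on top: at x = -44 mm for the handle (notch bottom 46, top 57 mm above the bench), at x = +30 for the blade (53, 64 mm). The notches centre a tool set down up to 8 mm aside.
- cradle_darkred: Fixed grey cradle of the old rack where the dark red screwdriver starts; their order varies. Axes as the rack's, origin 20 mm above the bench. Two 6 mm thick posts with 90 degree notches, 22 mm wide on top: at x = -44 mm for the handle (notch bottom 46, top 57 mm above the bench), at x = +30 for the blade (53, 64 mm). The notches centre a tool set down up to 8 mm aside.
- cradle_banded: Fixed grey cradle of the old rack where the yellow-banded screwdriver starts; their order varies. Axes as the rack's, origin 20 mm above the bench. Two 6 mm thick posts with 90 degree notches, 22 mm wide on top: at x = -44 mm for the handle (notch bottom 46, top 57 mm above the bench), at x = +30 for the blade (53, 64 mm). The notches centre a tool set down up to 8 mm aside.

How it is judged (in metres and radians):
At the end, for the whole second after the job is handed in: Each screwdriver rests in the white cradle that reverses its old place counted from the red ends: handle centre within 8 mm of the cradle's line, 15 mm along it and 5 mm of 55 mm above the bench, axis within 0.15 rad of the cradle's, tip to the rack's +x (((y of cradle_teal in the frame of rack_old between 0.066 and 0.096 m and y of teal_grip in the frame of rack_new between -0.089 and -0.073 m) or (y of cradle_teal in the frame of rack_old between 0.012 and 0.042 m and y of teal_grip in the frame of rack_new between -0.035 and -0.019 m) or (y of cradle_teal in the frame of rack_old between -0.042 and -0.012 m and y of teal_grip in the frame of rack_new between 0.019 and 0.035 m) or (y of cradle_teal in the frame of rack_old between -0.096 and -0.066 m and y of teal_grip in the frame of rack_new between 0.073 and 0.089 m)) and x of teal_grip in the frame of rack_new between -0.037 and -0.007 m and z of teal_grip in the frame of rack_new between 0.05 and 0.06 m and angle between the y axis of each of teal_grip, black_grip, darkred_grip, banded_grip and the x axis of rack_new, either way round below 0.15 rad and y of rack_new in the frame of teal_grip below 0 m and linear speed of each of teal, black, darkred, banded below 0.02 m/s and ((y of cradle_black in the frame of rack_old between 0.066 and 0.096 m and y of black_grip in the frame of rack_new between -0.089 and -0.073 m) or (y of cradle_black in the frame of rack_old between 0.012 and 0.042 m and y of black_grip in the frame of rack_new between -0.035 and -0.019 m) or (y of cradle_black in the frame of rack_old between -0.042 and -0.012 m and y of black_grip in the frame of rack_new between 0.019 and 0.035 m) or (y of cradle_black in the frame of rack_old between -0.096 and -0.066 m and y of black_grip in the frame of rack_new between 0.073 and 0.089 m)) and x of black_grip in the frame of rack_new between -0.037 and -0.007 m and z of black_grip in the frame of rack_new between 0.05 and 0.06 m and y of rack_new in the frame of black_grip below 0 m and ((y of cradle_darkred in the frame of rack_old between 0.066 and 0.096 m and y of darkred_grip in the frame of rack_new between -0.089 and -0.073 m) or (y of cradle_darkred in the frame of rack_old between 0.012 and 0.042 m and y of darkred_grip in the frame of rack_new between -0.035 and -0.019 m) or (y of cradle_darkred in the frame of rack_old between -0.042 and -0.012 m and y of darkred_grip in the frame of rack_new between 0.019 and 0.035 m) or (y of cradle_darkred in the frame of rack_old between -0.096 and -0.066 m and y of darkred_grip in the frame of rack_new between 0.073 and 0.089 m)) and x of darkred_grip in the frame of rack_new between -0.037 and -0.007 m and z of darkred_grip in the frame of rack_new between 0.05 and 0.06 m and y of rack_new in the frame of darkred_grip below 0 m and ((y of cradle_banded in the frame of rack_old between 0.066 and 0.096 m and y of banded_grip in the frame of rack_new between -0.089 and -0.073 m) or (y of cradle_banded in the frame of rack_old between 0.012 and 0.042 m and y of banded_grip in the frame of rack_new between -0.035 and -0.019 m) or (y of cradle_banded in the frame of rack_old between -0.042 and -0.012 m and y of banded_grip in the frame of rack_new between 0.019 and 0.035 m) or (y of cradle_banded in the frame of rack_old between -0.096 and -0.066 m and y of banded_grip in the frame of rack_new between 0.073 and 0.089 m)) and x of banded_grip in the frame of rack_new between -0.037 and -0.007 m and z of banded_grip in the frame of rack_new between 0.05 and 0.06 m and y of rack_new in the frame of banded_grip below 0 m); the robot touches nothing.
It also fails if it takes over 104 s, if anything falls off the work surface, if the arm or the gripper's body presses on something with over 40 N, if the wrist force passes 120 N, or if a joint passes its speed limit or range.

### The arm

A 6-joint arm with a two-finger parallel gripper is mounted at the origin on a cart in front of the work surface, level with it; the furniture and walls round the work are solid. World frame = base frame: x ahead of the robot, y to its left, z up, the work surface at z = 0. Lengths are in mm, angles in rad, forces in N, time in s.
With the tool pointing down it reaches from about 350 to 775 mm from the base axis. Payload 7.3 kg.
Tool frame: the origin (TCP) lies at the very end of the fingers, on their centre line; the grasp point (between the pads) lies bot.grip_point_offset behind it (bot.grip_point_offset is the distance from the TCP to the grasp point, in mm); z points along the fingers, y is the line along which they close (so a half turn about z gives the same grasp; the last joint's range is limited). The gripper opens to 92 mm and grips with 3 to 60 N. Pads are 19 mm wide; open, the fingers measure 130 mm over their backs; the gripper's body (75 mm by 190 mm) begins 47 mm behind the grasp point.
Start: joints at [-1.447, 0.342, 1.524, -0, 1.275, -0.146], TCP at [139.955, -506.021, 226.741] pointing down, gripper open.
Joint ranges: [-2.53, 2.53], [-0.77, 2.02], [0.04, 2.7], [-1, 4.14], [0.28, 2.66], [-3.11, 3.11]. Speed limits (rad/s): [2.57, 2.57, 3.14, 3.14, 3.14, 3.14].

### API

Orientations are given as [roll, pitch, yaw] about the fixed x, y, z axes, in that order (R = Rz(yaw) Ry(pitch) Rx(roll)).
In Python, from plant import bot gives the robot as it stands. The module is installed in compiled form; this text tells all that it offers.
- The arm moves only by the tool carry_out, never from a script. Its argument "plan" is a list of rows, each an object of numbers: "tx", "ty", "tz": the shift along the world's x, y, z in mm; "rx", "ry", "rz": the turn, a rotation vector about the world's x, y, z in rad. A call has 1 to 12 rows; each row shifts and turns the commanded pose from where the row before left it; what a row does not reach is not made up. A row lasts 1/10 s, in which the tool goes at most 50 mm and 8.59 degrees, less where a joint would pass 70% of its speed; a pose out of reach is approached as far as the arm can. A call with a gripper value outside its range is refused whole. "gripper" is the closure, from 0 (fully open) to 1 (shut), set as the call begins (left out, the last holds). The fingers move at their own pace and stop on an object; the grip force is fixed at half the most. Time passes only in rows, so rows that do not move let the fingers close. It gives the time, the measured TCP pose, the force, the opening and the grip force at its end, in the units of the state.
- bot.get_obs(): the state, without advancing time (a new reading comes with each control period).
- bot.capture(name): name is "scene" or "top" or "wrist"; returns the picture (420x560x3 uint8, red, green, blue); there is no depth.
- bot.camera_model(name): a dict with "camera_matrix" (3x3 intrinsics, pixels), "R" (3x3) and "t" (3): a world point X has camera coordinates R X + t. Camera axes: x right, y down, z forward; pixel columns grow to the right and rows downward; lengths in mm; the calibration is good to about 2 mm. A picture is of the moment at which its call begins: read the wrist's pose just before it. camera_model takes no time and is no camera call; for the wrist camera it gives the pose at the moment of the call.
- bot.close_job(): hands the job in; it is judged then, once.
The state is a dict: "time": time; "joint_positions": joint angles; "dq": joint speeds; "tau": joint torques, N m; "tool_pos": TCP position; "tcp_rot": TCP orientation; "contact_force": force on the tool from outside, world axes, zero at the start; "moment": the same for the moment, N m; "grip_width": finger opening in mm; "finger_force": force on a finger pad.
Only numpy, scipy, OpenCV 4.12 (cv2) and the standard library are available. Lean on these libraries where they do the work, as an engineer would, in place of code of your own. Each camera call takes 0.05 s, during which the arm holds its last target. There are 200 camera calls.

## Working session

There is one attempt and no reset: what is moved stays moved. The work goes in short steps, Python scripts to look and compute and a tool call to move; the robot and the scene stay as the last step left them, time stands still between calls to the robot, and variables do not carry over. Pictures are saved under pics/ and viewed, at most 14 in all, crops included, and the job is handed in when it is done.

Besides the shell and the picture viewer there is one more tool, called after "Call:" as name(argument=value, ...) on one line, values as JSON. carry_out: Moves the arm, as the interface text tells. Its arguments: {"type":"object","properties":{"plan":{"type":"array"},"gripper":{"type":"number"}},"required":["plan"]}

```bash
mkdir -p pics; python3 - <<'E'
from plant import bot
import cv2
o=bot.get_obs();print({k:o[k] for k in('time','tool_pos','tcp_rot','grip_width')},bot.grip_point_offset)
for n in('scene','top'):
    cv2.imwrite(f'pics/{n}0.png',cv2.resize(bot.capture(n)[:,:,::-1],(800,600),interpolation=cv2.INTER_CUBIC))
E
```

```text
{'time': 0.0, 'tool_pos': array([ 139.88393273, -505.57394202,  226.03291054]), 'tcp_rot': array([-3.14002284e+00, -2.11856977e-04,  2.69763195e-01]), 'grip_width': 91.55572722722867} 18.8
```

View pics/top0.png

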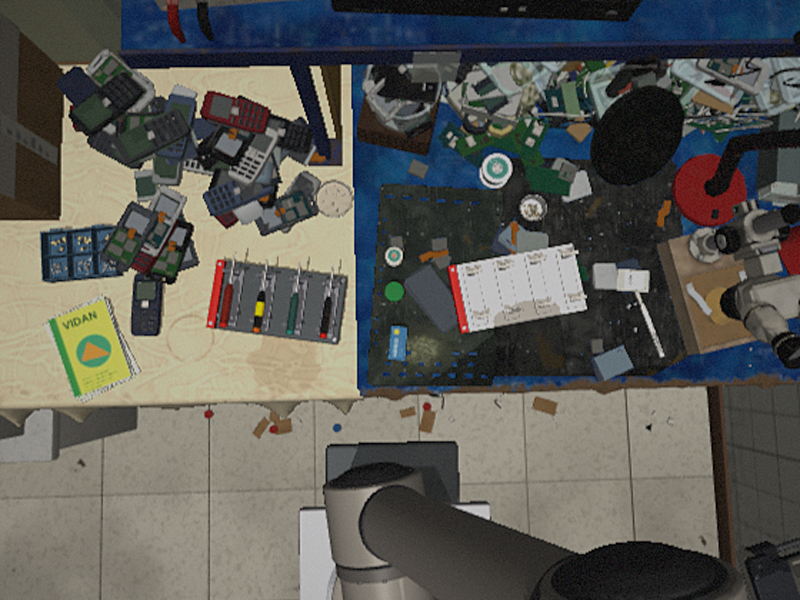

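View pics/scene0.png

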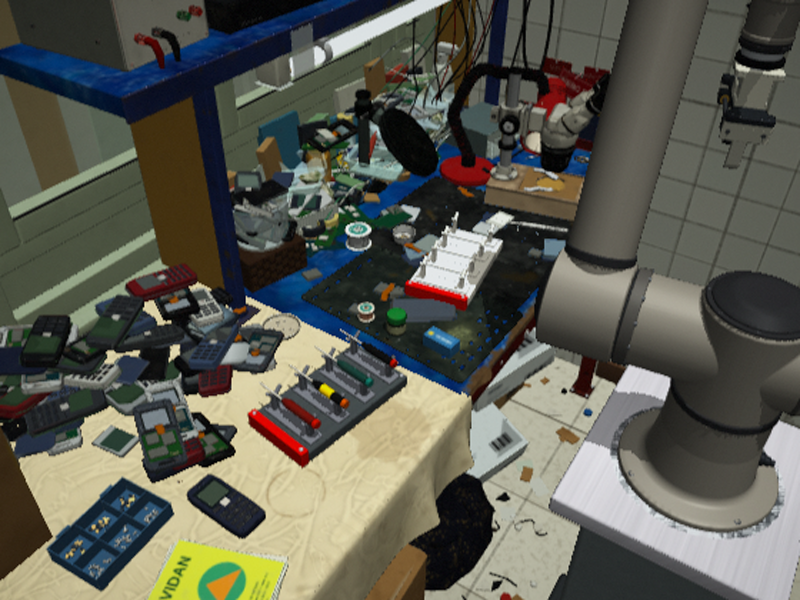

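The top view shows the old rack at about (280,300) and the new one at about (518,290), both with the red bar on the left (+y). The old order from the red end is dark red, banded, teal, black. Next I'll enlarge both racks.

```bash
python3 - <<'E'
from plant import bot
import cv2,numpy as np
im=bot.capture('top')[:,:,::-1]
a=im[165:255,135:255]; b=im[165:255,305:425]
f=lambda c:cv2.resize(c,None,fx=6,fy=6,interpolation=cv2.INTER_CUBIC)
cv2.imwrite('pics/a.png',f(a));cv2.imwrite('pics/b.png',f(b))
m=bot.camera_model('top');print(m)
E
```

```text
{'camera_matrix': array([[445.38253974,   0.        , 279.31558752],
       [  0.        , 445.38253974, 208.99585455],
       [  0.        ,   0.        ,   1.        ]]), 'R': array([[-0.02507477, -0.99952943,  0.0176683 ],
       [-0.99484295,  0.02321189, -0.09873553],
       [ 0.09827895, -0.02005295, -0.99495685]]), 't': array([  -6.10959111,  495.63159965, 1044.31316206])}
```

View pics/a.png

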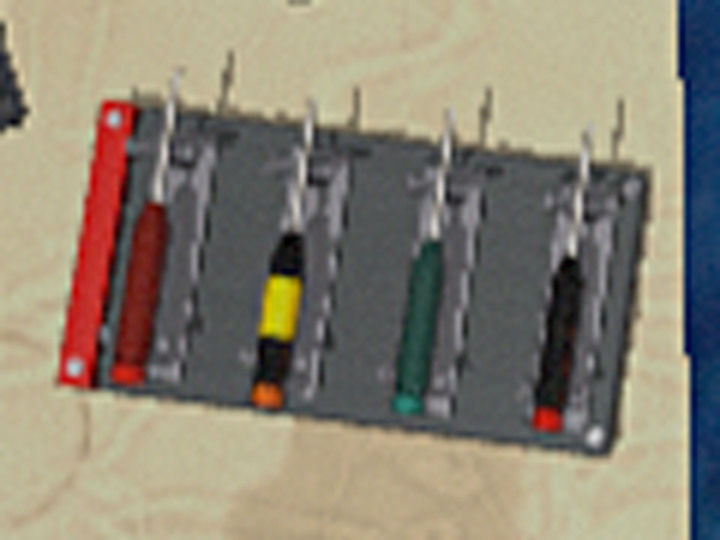

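View pics/b.png

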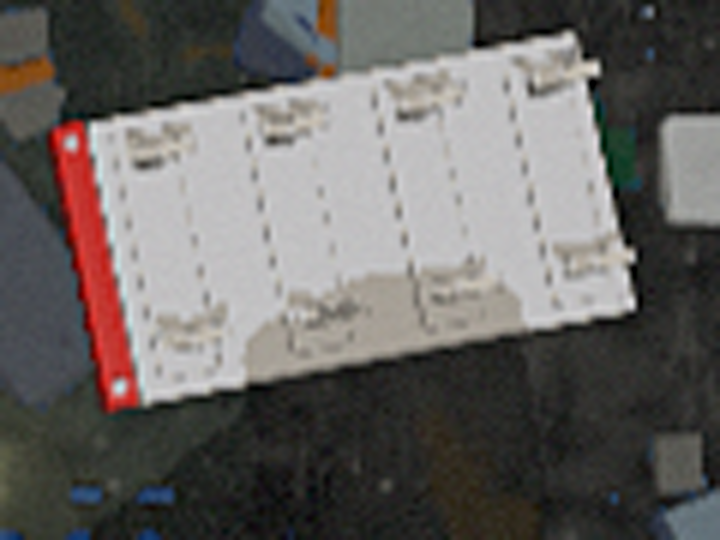

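The crops show the corners of both racks clearly, so I'll fit a planar pose to each.

```bash
cat > h.py <<'E'
from plant import bot
import numpy as np
from scipy.optimize import least_squares
def proj(m,X):
    c=np.asarray(X)@m['R'].T+m['t'];p=c@m['camera_matrix'].T;return p[:,:2]/p[:,2:]
def fit(m,L,px,p0):
    L=np.array(L,float)
    W=lambda p:np.c_[p[0]+np.cos(p[2])*L[:,0]-np.sin(p[2])*L[:,1],p[1]+np.sin(p[2])*L[:,0]+np.cos(p[2])*L[:,1],L[:,2]]
    s=least_squares(lambda p:(proj(m,W(p))-px).ravel(),p0,x_scale=[1,1,.01])
    return s.x,np.abs(s.fun).max(),W
def loc(p,x,y): c,s=np.cos(p[2]),np.sin(p[2]);return np.round([p[0]+c*x-s*y,p[1]+s*x+c*y],1)
E
python3 - <<'E'
from h import *
m=bot.camera_model('top')
L=[(58,117,27),(58,103,27),(-58,117,27),(-58,103,27),(58,-103,20),(-58,-103,20)]
A=np.array([(103,100),(133,103),(60,384),(96,388),(650,167),(606,455)])/6+[135,165]
B=np.array([(52,128),(88,120),(108,412),(142,404),(574,32),(636,308)])/6+[305,165]
for n,P,q in(('old',A,(500,200,0)),('new',B,(500,-150,0))):
    p,e,W=fit(m,L,P,q);print(n,p.round(3),e)
    for y in(81,27,-27,-81):print(y,loc(p,-22,y))
    if n=='old': # handle cap ends: dark red cap end px vs predicted
        z=[(-22+dx,y,55) for y in(81,27,-27,-81) for dx in(-36,36)]
        L2=np.array(z,float);W2=np.array([[*loc(p,a,b),c] for a,b,c in L2]);print(((proj(m,W2)-[135,165])*6).round())
E
```

```text
old [ 4.94485e+02  1.78430e+02 -1.48000e-01] 0.8898379271958277
81 [484.6 261.8]
27 [476.7 208.4]
-27 [468.8 155. ]
-81 [460.8 101.5]
[[130. 393.]
 [157. 209.]
 [269. 410.]
 [296. 226.]
 [408. 428.]
 [434. 243.]
 [548. 445.]
 [572. 260.]]
new [ 5.10292e+02 -2.26399e+02  1.65000e-01] 0.628405279207584
81 [ 475.3 -150.1]
27 [ 484.2 -203.4]
-27 [ 493.  -256.6]
-81 [ 501.9 -309.9]
```

Both fits are good (under 1 px). The arm goes above the old rack for a close look.

Call:
carry_out(plan=[{"tx": 26, "ty": 36, "rz": -0.042}, {"tx": 26, "ty": 36, "rz": -0.042}, {"tx": 26, "ty": 36, "rz": -0.042}, {"tx": 26, "ty": 36, "rz": -0.042}, {"tx": 26, "ty": 36, "rz": -0.042}, {"tx": 26, "ty": 36, "rz": -0.042}, {"tx": 26, "ty": 36, "rz": -0.042}, {"tx": 26, "ty": 36, "rz": -0.042}, {"tx": 26, "ty": 36, "rz": -0.042}, {"tx": 26, "ty": 36, "rz": -0.04}, {"ty": 40}, {"ty": 40}], gripper=0.56)

```text
invalid input at $.plan[0]: expected keys tx, ty, tz, rx, ry, rz
```

Call:
carry_out(plan=[{"tx": 5, "ty": 40}, {"tx": 5, "ty": 40}, {"tx": 5, "ty": 40}, {"tx": 5, "ty": 40}, {"tx": 5, "ty": 40}, {"tx": 5, "ty": 40}, {"tx": 5, "ty": 10}, {}, {}])

```text
invalid input at $.plan[0]: expected keys tx, ty, tz, rx, ry, rz
```

```bash
python3 - <<'E'
from h import *
import cv2,pickle
m=bot.camera_model('wrist');im=bot.capture('wrist')
cv2.imwrite('pics/w1.png',cv2.resize(im[:,:,::-1],(800,600),interpolation=cv2.INTER_CUBIC));pickle.dump(m,open('w1.pkl','wb'))
E
```

```text
(no output)
```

View pics/w1.png

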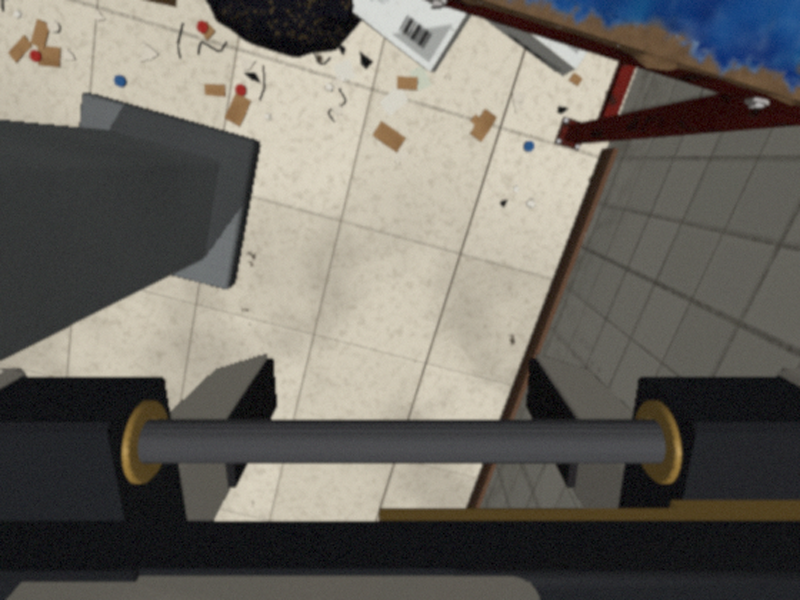

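The moves were refused because every row needs all six keys. The wrist picture shows only the floor beside the bench, with the fingers in the lower half of the frame. I'll resend the moves with full rows.

Call:
carry_out(plan=[{"tx": 26, "ty": 36, "tz": 0, "rx": 0, "ry": 0, "rz": -0.042}, {"tx": 26, "ty": 36, "tz": 0, "rx": 0, "ry": 0, "rz": -0.042}, {"tx": 26, "ty": 36, "tz": 0, "rx": 0, "ry": 0, "rz": -0.042}, {"tx": 26, "ty": 36, "tz": 0, "rx": 0, "ry": 0, "rz": -0.042}, {"tx": 26, "ty": 36, "tz": 0, "rx": 0, "ry": 0, "rz": -0.042}, {"tx": 26, "ty": 36, "tz": 0, "rx": 0, "ry": 0, "rz": -0.042}, {"tx": 26, "ty": 36, "tz": 0, "rx": 0, "ry": 0, "rz": -0.042}, {"tx": 26, "ty": 36, "tz": 0, "rx": 0, "ry": 0, "rz": -0.042}, {"tx": 26, "ty": 36, "tz": 0, "rx": 0, "ry": 0, "rz": -0.042}, {"tx": 26, "ty": 36, "tz": 0, "rx": 0, "ry": 0, "rz": -0.04}, {"tx": 0, "ty": 40, "tz": 0, "rx": 0, "ry": 0, "rz": 0}, {"tx": 0, "ty": 40, "tz": 0, "rx": 0, "ry": 0, "rz": 0}], gripper=0.56)

```text
time: 1.4
tool_pos: [400.1, -64.3, 226.5]
tcp_rot: [-3.141, 0.0, -0.148]
contact_force: [0.3, 0.5, -0.1]
grip_width: 40.6
finger_force: 0.0
```

Call:
carry_out(plan=[{"tx": 5, "ty": 40, "tz": 0, "rx": 0, "ry": 0, "rz": 0}, {"tx": 5, "ty": 40, "tz": 0, "rx": 0, "ry": 0, "rz": 0}, {"tx": 5, "ty": 40, "tz": 0, "rx": 0, "ry": 0, "rz": 0}, {"tx": 5, "ty": 40, "tz": 0, "rx": 0, "ry": 0, "rz": 0}, {"tx": 5, "ty": 40, "tz": 0, "rx": 0, "ry": 0, "rz": 0}, {"tx": 5, "ty": 40, "tz": 0, "rx": 0, "ry": 0, "rz": 0}, {"tx": 5, "ty": 10, "tz": 0, "rx": 0, "ry": 0, "rz": 0}, {"tx": 0, "ty": 0, "tz": 0, "rx": 0, "ry": 0, "rz": 0}, {"tx": 0, "ty": 0, "tz": 0, "rx": 0, "ry": 0, "rz": 0}])

```text
time: 2.3
tool_pos: [434.7, 183.2, 226.5]
tcp_rot: [3.141, 0.001, -0.148]
contact_force: [0.7, -0.1, -0.3]
grip_width: 40.5
finger_force: 0.0
```

```bash
python3 - <<'E'
from h import *
import cv2,pickle
m=bot.camera_model('wrist');im=bot.capture('wrist')
cv2.imwrite('pics/w2.png',cv2.resize(im[:,:,::-1],(800,600),interpolation=cv2.INTER_CUBIC));pickle.dump(m,open('w2.pkl','wb'))
E
```

```text
(no output)
```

View pics/w2.png

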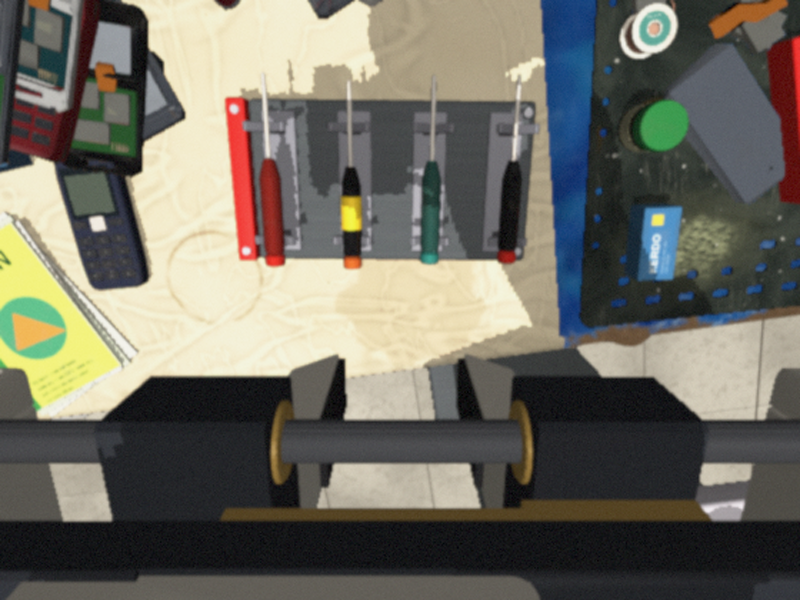

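Rack straight on in view. Handle ends (cap to front) are at about dark red (275,265)-(269,160), banded (353,268)-(349,168), teal (430,263)-(432,163) and black (507,262)-(513,162).

```bash
cat >> h.py <<'E'
def back(m,px,z):
    px=np.atleast_2d(px);d=np.c_[px,np.ones(len(px))]@np.linalg.inv(m['camera_matrix']).T@m['R'];c=-m['R'].T@m['t']
    return (c+d*((z-c[2])/d[:,2])[:,None])
E
python3 - <<'E'
from h import *
import pickle
m=pickle.load(open('w2.pkl','rb'))
e=np.array([(275,265),(269,160),(353,268),(349,168),(430,263),(432,163),(507,262),(513,162)])*.7
X=back(m,e,55)[:,:2]
print(((X[::2]+X[1::2])/2).round(1),np.linalg.norm(X[::2]-X[1::2],axis=1),np.arctan2(*(X[1::2]-X[::2]).T[::-1]))
L=[(58,117,27),(-58,117,27),(58,-103,20),(-58,-103,20)]
p,r,W=fit(m,L,np.array([(226,98),(240,260),(535,102),(524,259)])*.7,(494,178,-.148));print(p,r)
for y in(81,27,-27,-81):print(loc(p,-22,y))
E
```

```text
[[490.5 262.9]
 [479.  210.3]
 [474.3 155.8]
 [467.1 102.4]] [70.82766224 67.89064962 67.488495   67.41500942] [-0.16777602 -0.13754232 -0.14977539 -0.14254562]
[ 4.96677200e+02  1.79520998e+02 -1.53270756e-01] 2.2248678637919284
[487.3 262.9]
[479.1 209.6]
[470.8 156.2]
[462.6 102.8]
```

Call:
carry_out(plan=[{"tx": 18, "ty": 26, "tz": -30, "rx": 0, "ry": 0, "rz": 0}, {"tx": 18, "ty": 26, "tz": -30, "rx": 0, "ry": 0, "rz": 0}, {"tx": 17, "ty": 27, "tz": -30, "rx": 0, "ry": 0, "rz": 0}, {"tx": 0, "ty": 0, "tz": -30, "rx": 0, "ry": 0, "rz": 0}, {"tx": 0, "ty": 0, "tz": 0, "rx": 0, "ry": 0, "rz": 0}, {"tx": 0, "ty": 0, "tz": -25, "rx": 0, "ry": 0, "rz": 0}, {"tx": 0, "ty": 0, "tz": -25, "rx": 0, "ry": 0, "rz": 0}, {"tx": 0, "ty": 0, "tz": -20, "rx": 0, "ry": 0, "rz": 0}, {"tx": 0, "ty": 0, "tz": 0, "rx": 0, "ry": 0, "rz": 0}])

```text
time: 3.25
tool_pos: [487.1, 261.1, 36.2]
tcp_rot: [3.14, 0.003, -0.15]
contact_force: [-0.7, -0.6, 0.8]
grip_width: 40.1
finger_force: 0.0
```

Call:
carry_out(plan=[{"tx": 0, "ty": 0, "tz": 0, "rx": 0, "ry": 0, "rz": 0}, {"tx": 0, "ty": 0, "tz": 0, "rx": 0, "ry": 0, "rz": 0}, {"tx": 0, "ty": 0, "tz": 0, "rx": 0, "ry": 0, "rz": 0}, {"tx": 0, "ty": 0, "tz": 0, "rx": 0, "ry": 0, "rz": 0}, {"tx": 0, "ty": 0, "tz": 0, "rx": 0, "ry": 0, "rz": 0}, {"tx": 0, "ty": 0, "tz": 0, "rx": 0, "ry": 0, "rz": 0}], gripper=1)

```text
time: 3.85
tool_pos: [488.9, 264.0, 37.9]
tcp_rot: [-3.14, -0.002, -0.148]
contact_force: [-0.2, 4.4, 6.4]
grip_width: 13.1
finger_force: 30.0
```

Call:
carry_out(plan=[{"tx": 0, "ty": 0, "tz": 25, "rx": 0, "ry": 0, "rz": 0}, {"tx": 0, "ty": 0, "tz": 40, "rx": 0, "ry": 0, "rz": 0}, {"tx": 0, "ty": 0, "tz": 40, "rx": 0, "ry": 0, "rz": 0}, {"tx": -8, "ty": -20, "tz": 40, "rx": 0, "ry": 0, "rz": 0.03}, {"tx": -8, "ty": -30, "tz": 35, "rx": 0, "ry": 0, "rz": 0.03}, {"tx": -8, "ty": -40, "tz": 0, "rx": 0, "ry": 0, "rz": 0.03}, {"tx": -8, "ty": -40, "tz": 0, "rx": 0, "ry": 0, "rz": 0.03}, {"tx": -8, "ty": -40, "tz": 0, "rx": 0, "ry": 0, "rz": 0.03}, {"tx": -8, "ty": -40, "tz": 0, "rx": 0, "ry": 0, "rz": 0.03}, {"tx": 0, "ty": -40, "tz": 0, "rx": 0, "ry": 0, "rz": 0.03}, {"tx": 0, "ty": -40, "tz": 0, "rx": 0, "ry": 0, "rz": 0.03}, {"tx": 0, "ty": -40, "tz": 0, "rx": 0, "ry": 0, "rz": 0.03}])

```text
time: 5.05
tool_pos: [439.1, -68.7, 216.7]
tcp_rot: [3.141, 0.001, 0.123]
contact_force: [1.3, -0.4, -0.7]
grip_width: 12.5
finger_force: 30.0
```

Call:
carry_out(plan=[{"tx": 0, "ty": -40, "tz": 0, "rx": 0, "ry": 0, "rz": 0.03}, {"tx": 0, "ty": -40, "tz": 0, "rx": 0, "ry": 0, "rz": 0.013}, {"tx": 0, "ty": -40, "tz": 0, "rx": 0, "ry": 0, "rz": 0}, {"tx": 0, "ty": -42, "tz": 0, "rx": 0, "ry": 0, "rz": 0}, {"tx": 0, "ty": 0, "tz": 0, "rx": 0, "ry": 0, "rz": 0}, {"tx": 0, "ty": 0, "tz": 0, "rx": 0, "ry": 0, "rz": 0}, {"tx": 0, "ty": 0, "tz": 0, "rx": 0, "ry": 0, "rz": 0}])

```text
time: 5.75
tool_pos: [439.6, -228.0, 216.5]
tcp_rot: [-3.141, 0.001, 0.165]
contact_force: [-0.0, 0.1, 0.2]
grip_width: 12.8
finger_force: 30.0
```

```bash
python3 - <<'E'
from h import *
import cv2,pickle
m=bot.camera_model('wrist');im=bot.capture('wrist')
cv2.imwrite('pics/w3.png',cv2.resize(im[:,:,::-1],(800,600),interpolation=cv2.INTER_CUBIC));pickle.dump(m,open('w3.pkl','wb'))
E
```

```text
(no output)
```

View pics/w3.png

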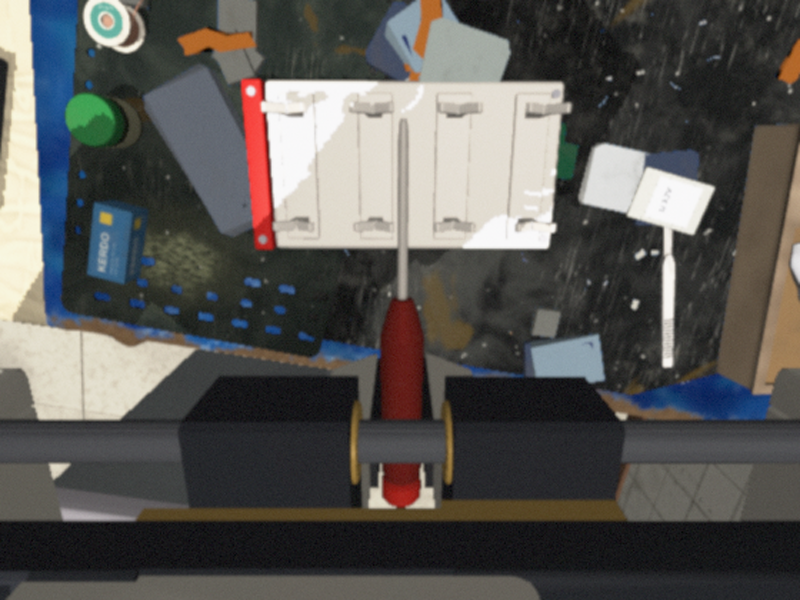

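The white rack is seen straight on: bar corners (243,80), (265,79), (254,250), (274,248), base right corners (563,82), (550,248). The held tool is straight, from cap (402,505) to tip (403,120).

```bash
python3 - <<'E'
from h import *
import pickle
m=pickle.load(open('w3.pkl','rb'))
L=[(58,117,27),(-58,117,27),(58,103,27),(-58,103,27),(58,-103,20),(-58,-103,20)]
p,r,W=fit(m,L,np.array([(243,80),(254,250),(265,79),(274,248),(563,82),(550,248)])*.7,(510,-226,.165));print(p,r)
for y in(81,27,-27,-81):print(loc(p,-22,y),loc(p,-41,y),'post tops px',(proj(m,[[*loc(p,-44,y),52],[*loc(p,30,y),59]])/.7).round())
o=bot.get_obs()
# held tool: cap and tip expected at level, grip height
c,s=np.cos(.165),np.sin(.165);g=np.array([439.6,-228.]);z=216.5+18.8
print((proj(m,[[*(g+np.array([c,s])*d),z] for d in(-36,36,85)])/.7).round())
E
```

```text
[ 5.12529753e+02 -2.26905468e+02  1.60679921e-01] 3.030471164616017
[ 477.9 -150.5] [ 459.1 -153.5] post tops px [[296. 237.]
 [286. 120.]]
[ 486.5 -203.8] [ 467.7 -206.8] post tops px [[375. 237.]
 [374. 120.]]
[ 495.1 -257.1] [ 476.4 -260.1] post tops px [[455. 238.]
 [461. 120.]]
[ 503.8 -310.4] [ 485.  -313.4] post tops px [[535. 238.]
 [548. 121.]]
[[397. 505.]
 [397. 308.]
 [396. 138.]]
```

Call:
carry_out(plan=[{"tx": 16, "ty": -20, "tz": -10, "rx": 0, "ry": 0, "rz": 0}, {"tx": 16, "ty": -20, "tz": -30, "rx": 0, "ry": 0, "rz": 0}, {"tx": 16, "ty": -20, "tz": -30, "rx": 0, "ry": 0, "rz": 0}, {"tx": 16, "ty": -21, "tz": -30, "rx": 0, "ry": 0, "rz": 0}, {"tx": 0, "ty": 0, "tz": -20, "rx": 0, "ry": 0, "rz": 0}, {"tx": 0, "ty": 0, "tz": -20, "rx": 0, "ry": 0, "rz": 0}, {"tx": 0, "ty": 0, "tz": -20, "rx": 0, "ry": 0, "rz": 0}, {"tx": 0, "ty": 0, "tz": -10, "rx": 0, "ry": 0, "rz": 0}, {"tx": 0, "ty": 0, "tz": -6, "rx": 0, "ry": 0, "rz": 0}, {"tx": 0, "ty": 0, "tz": 0, "rx": 0, "ry": 0, "rz": 0}, {"tx": 0, "ty": 0, "tz": 0, "rx": 0, "ry": 0, "rz": 0}])

```text
time: 6.9
tool_pos: [504.5, -310.1, 41.7]
tcp_rot: [3.14, -0.001, 0.165]
contact_force: [-0.1, 0.8, 0.2]
grip_width: 12.9
finger_force: 30.0
```

Call:
carry_out(plan=[{"tx": 0, "ty": 0, "tz": -3, "rx": 0, "ry": 0, "rz": 0}, {"tx": 0, "ty": 0, "tz": 0, "rx": 0, "ry": 0, "rz": 0}, {"tx": 0, "ty": 0, "tz": 0, "rx": 0, "ry": 0, "rz": 0}])

```text
time: 7.2
tool_pos: [504.9, -310.4, 40.1]
tcp_rot: [3.139, -0.002, 0.165]
contact_force: [-1.4, 2.7, 10.9]
grip_width: 12.8
finger_force: 30.0
```

```bash
python3 - <<'E'
from h import *
import cv2
print(bot.get_obs()['contact_force'],bot.get_obs()['tool_pos'])
w=bot.capture('wrist')[:,:,::-1];s=bot.capture('scene')[60:240,260:400,::-1]
cv2.imwrite('pics/w4.png',np.hstack([cv2.resize(w,(400,300)),cv2.resize(s,(390,300),interpolation=cv2.INTER_CUBIC)]))
E
```

```text
[-1.39926729  2.6696684  10.8841959 ] [ 504.85109059 -310.39680991   40.10141406]
```

View pics/w4.png

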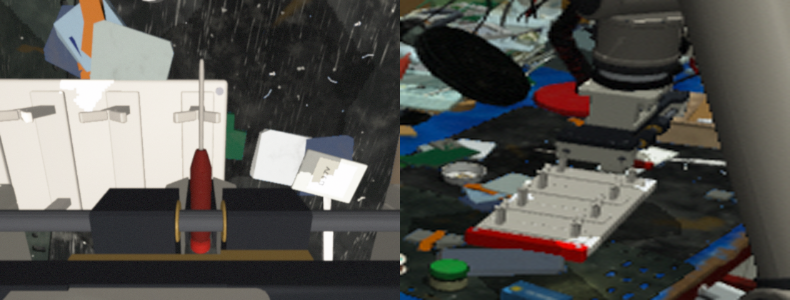

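The wrist view shows the blade on the upper post at (200,115), and the contact force is 11 N upward, so the tool is seated. Next I release it and go up.

Call:
carry_out(plan=[{"tx": 0, "ty": 0, "tz": 0, "rx": 0, "ry": 0, "rz": 0}, {"tx": 0, "ty": 0, "tz": 0, "rx": 0, "ry": 0, "rz": 0}, {"tx": 0, "ty": 0, "tz": 0, "rx": 0, "ry": 0, "rz": 0}, {"tx": 0, "ty": 0, "tz": 0, "rx": 0, "ry": 0, "rz": 0}, {"tx": 0, "ty": 0, "tz": 20, "rx": 0, "ry": 0, "rz": 0}, {"tx": 0, "ty": 0, "tz": 40, "rx": 0, "ry": 0, "rz": 0}, {"tx": -20, "ty": 20, "tz": 40, "rx": 0, "ry": 0, "rz": 0}, {"tx": -45, "ty": 20, "tz": 40, "rx": 0, "ry": 0, "rz": 0}, {"tx": 0, "ty": 40, "tz": 0, "rx": 0, "ry": 0, "rz": 0}, {"tx": 0, "ty": 0, "tz": 0, "rx": 0, "ry": 0, "rz": 0}, {"tx": 0, "ty": 0, "tz": 0, "rx": 0, "ry": 0, "rz": 0}], gripper=0.56)

```text
time: 8.4
tool_pos: [448.7, -234.0, 169.5]
tcp_rot: [3.141, -0.0, 0.166]
contact_force: [0.4, 0.2, -0.0]
grip_width: 40.4
finger_force: 0.0
```

```bash
python3 - <<'E'
from h import *
import cv2,pickle
m=bot.camera_model('wrist');im=bot.capture('wrist')
cv2.imwrite('pics/w5.png',cv2.resize(im[:,:,::-1],(800,600),interpolation=cv2.INTER_CUBIC));pickle.dump(m,open('w5.pkl','wb'))
E
```

```text
(no output)
```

View pics/w5.png

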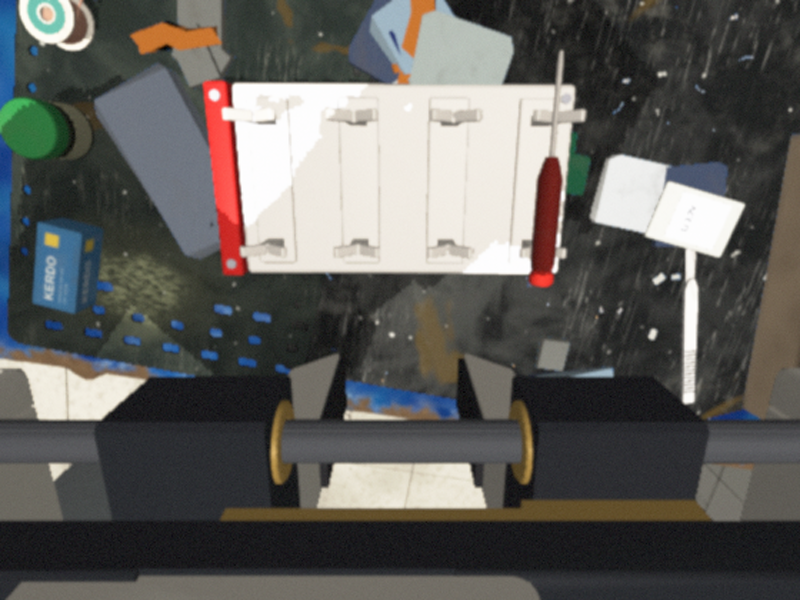

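Dark red is seated on both posts of the cradle farthest from the red bar (cap (541,283), tip (560,52)). Next is the banded one.

Call:
carry_out(plan=[{"tx": 3, "ty": 44, "tz": 0, "rx": 0, "ry": 0, "rz": -0.032}, {"tx": 3, "ty": 44, "tz": 0, "rx": 0, "ry": 0, "rz": -0.032}, {"tx": 3, "ty": 44, "tz": 0, "rx": 0, "ry": 0, "rz": -0.032}, {"tx": 3, "ty": 44, "tz": 0, "rx": 0, "ry": 0, "rz": -0.032}, {"tx": 3, "ty": 44, "tz": 0, "rx": 0, "ry": 0, "rz": -0.032}, {"tx": 3, "ty": 44, "tz": 0, "rx": 0, "ry": 0, "rz": -0.032}, {"tx": 3, "ty": 44, "tz": 0, "rx": 0, "ry": 0, "rz": -0.032}, {"tx": 3, "ty": 44, "tz": 0, "rx": 0, "ry": 0, "rz": -0.032}, {"tx": 3, "ty": 44, "tz": 0, "rx": 0, "ry": 0, "rz": -0.03}, {"tx": 4, "ty": 44, "tz": 0, "rx": 0, "ry": 0, "rz": -0.03}, {"tx": 0, "ty": 4, "tz": -30, "rx": 0, "ry": 0, "rz": 0}, {"tx": 0, "ty": 0, "tz": 0, "rx": 0, "ry": 0, "rz": 0}])

```text
time: 9.65
tool_pos: [477.9, 210.0, 135.4]
tcp_rot: [3.138, 0.007, -0.149]
contact_force: [-0.4, -0.0, -0.3]
grip_width: 40.4
finger_force: 0.0
```

Call:
carry_out(plan=[{"tx": 2, "ty": 0, "tz": -30, "rx": 0, "ry": 0, "rz": 0}, {"tx": 0, "ty": 0, "tz": -30, "rx": 0, "ry": 0, "rz": 0}, {"tx": 0, "ty": 0, "tz": -25, "rx": 0, "ry": 0, "rz": 0}, {"tx": 0, "ty": 0, "tz": -15, "rx": 0, "ry": 0, "rz": 0}, {"tx": 0, "ty": 0, "tz": 0, "rx": 0, "ry": 0, "rz": 0}, {"tx": 0, "ty": 0, "tz": 0, "rx": 0, "ry": 0, "rz": 0}])

```text
time: 10.25
tool_pos: [482.3, 208.9, 39.7]
tcp_rot: [3.141, -0.0, -0.153]
contact_force: [-0.6, -0.1, 0.4]
grip_width: 40.1
finger_force: 0.0
```

Call:
carry_out(plan=[{"tx": 0, "ty": 0, "tz": 0, "rx": 0, "ry": 0, "rz": 0}, {"tx": 0, "ty": 0, "tz": 0, "rx": 0, "ry": 0, "rz": 0}, {"tx": 0, "ty": 0, "tz": 0, "rx": 0, "ry": 0, "rz": 0}, {"tx": 0, "ty": 0, "tz": 0, "rx": 0, "ry": 0, "rz": 0}, {"tx": 0, "ty": 0, "tz": 0, "rx": 0, "ry": 0, "rz": 0}, {"tx": 0, "ty": 0, "tz": 0, "rx": 0, "ry": 0, "rz": 0}], gripper=1)

```text
time: 10.85
tool_pos: [481.9, 210.3, 39.8]
tcp_rot: [-3.141, -0.001, -0.151]
contact_force: [-0.7, 4.2, 4.2]
grip_width: 12.1
finger_force: 30.0
```

Call:
carry_out(plan=[{"tx": 0, "ty": 0, "tz": 25, "rx": 0, "ry": 0, "rz": 0}, {"tx": 0, "ty": 0, "tz": 40, "rx": 0, "ry": 0, "rz": 0}, {"tx": 0, "ty": -10, "tz": 40, "rx": 0, "ry": 0, "rz": 0}, {"tx": 0, "ty": -45, "tz": 0, "rx": 0, "ry": 0, "rz": 0.035}, {"tx": 0, "ty": -45, "tz": 0, "rx": 0, "ry": 0, "rz": 0.035}, {"tx": 0, "ty": -45, "tz": 0, "rx": 0, "ry": 0, "rz": 0.035}, {"tx": 0, "ty": -45, "tz": 0, "rx": 0, "ry": 0, "rz": 0.035}, {"tx": 0, "ty": -45, "tz": 0, "rx": 0, "ry": 0, "rz": 0.035}, {"tx": 0, "ty": -45, "tz": 0, "rx": 0, "ry": 0, "rz": 0.035}, {"tx": 0, "ty": -45, "tz": 0, "rx": 0, "ry": 0, "rz": 0.035}, {"tx": 0, "ty": -45, "tz": 0, "rx": 0, "ry": 0, "rz": 0.035}, {"tx": 0, "ty": -45, "tz": 0, "rx": 0, "ry": 0, "rz": 0.034}])

```text
time: 12.05
tool_pos: [480.7, -207.2, 144.0]
tcp_rot: [-3.141, 0.001, 0.164]
contact_force: [1.0, 0.4, 0.1]
grip_width: 12.1
finger_force: 30.0
```

Call:
carry_out(plan=[{"tx": 16, "ty": -40, "tz": 0, "rx": 0, "ry": 0, "rz": 0}, {"tx": 0, "ty": -12, "tz": 0, "rx": 0, "ry": 0, "rz": 0}, {"tx": 0, "ty": 0, "tz": -20, "rx": 0, "ry": 0, "rz": 0}, {"tx": 0, "ty": 0, "tz": 0, "rx": 0, "ry": 0, "rz": 0}, {"tx": 0, "ty": 0, "tz": 0, "rx": 0, "ry": 0, "rz": 0}])

```text
time: 12.55
tool_pos: [496.9, -256.5, 124.0]
tcp_rot: [-3.14, 0.002, 0.163]
contact_force: [-0.5, 0.2, 0.6]
grip_width: 12.0
finger_force: 30.0
```

Call:
carry_out(plan=[{"tx": 0, "ty": 0, "tz": -30, "rx": 0, "ry": 0, "rz": 0}, {"tx": 0, "ty": 0, "tz": -25, "rx": 0, "ry": 0, "rz": 0}, {"tx": 0, "ty": 0, "tz": -15, "rx": 0, "ry": 0, "rz": 0}, {"tx": 0, "ty": 0, "tz": -10, "rx": 0, "ry": 0, "rz": 0}, {"tx": 0, "ty": 0, "tz": -4, "rx": 0, "ry": 0, "rz": 0}, {"tx": 0, "ty": 0, "tz": 0, "rx": 0, "ry": 0, "rz": 0}, {"tx": 0, "ty": 0, "tz": 0, "rx": 0, "ry": 0, "rz": 0}])

```text
time: 13.25
tool_pos: [497.4, -256.4, 41.6]
tcp_rot: [-3.141, 0.0, 0.163]
contact_force: [-3.5, 3.1, 5.2]
grip_width: 12.2
finger_force: 30.0
```

Call:
carry_out(plan=[{"tx": 0, "ty": 0, "tz": -1, "rx": 0, "ry": 0, "rz": 0}, {"tx": 0, "ty": 0, "tz": 0, "rx": 0, "ry": 0, "rz": 0}, {"tx": 0, "ty": 0, "tz": 0, "rx": 0, "ry": 0, "rz": 0}, {"tx": 0, "ty": 0, "tz": 0, "rx": 0, "ry": 0, "rz": 0}, {"tx": 0, "ty": 0, "tz": 0, "rx": 0, "ry": 0, "rz": 0}, {"tx": 0, "ty": 0, "tz": 25, "rx": 0, "ry": 0, "rz": 0}, {"tx": 0, "ty": 0, "tz": 40, "rx": 0, "ry": 0, "rz": 0}, {"tx": 0, "ty": 0, "tz": 40, "rx": 0, "ry": 0, "rz": 0}, {"tx": -15, "ty": 12, "tz": 0, "rx": 0, "ry": 0, "rz": -0.03}, {"tx": -10, "ty": 40, "tz": 0, "rx": 0, "ry": 0, "rz": -0.034}, {"tx": 0, "ty": 45, "tz": 0, "rx": 0, "ry": 0, "rz": -0.036}, {"tx": 0, "ty": 45, "tz": 0, "rx": 0, "ry": 0, "rz": -0.036}], gripper=0.56)

```text
time: 14.45
tool_pos: [472.1, -114.2, 144.4]
tcp_rot: [3.141, -0.001, 0.024]
contact_force: [1.0, 0.3, -0.0]
grip_width: 40.3
finger_force: 0.0
```

Call:
carry_out(plan=[{"tx": 0, "ty": 45, "tz": 0, "rx": 0, "ry": 0, "rz": -0.036}, {"tx": 0, "ty": 45, "tz": 0, "rx": 0, "ry": 0, "rz": -0.036}, {"tx": 0, "ty": 45, "tz": 0, "rx": 0, "ry": 0, "rz": -0.036}, {"tx": 0, "ty": 45, "tz": 0, "rx": 0, "ry": 0, "rz": -0.036}, {"tx": 0, "ty": 45, "tz": 0, "rx": 0, "ry": 0, "rz": -0.033}, {"tx": 0, "ty": 45, "tz": 0, "rx": 0, "ry": 0, "rz": 0}, {"tx": 0, "ty": 0, "tz": -10, "rx": 0, "ry": 0, "rz": 0}, {"tx": 0, "ty": 0, "tz": 0, "rx": 0, "ry": 0, "rz": 0}, {"tx": 0, "ty": 0, "tz": 0, "rx": 0, "ry": 0, "rz": 0}])

```text
time: 15.35
tool_pos: [472.3, 153.8, 134.0]
tcp_rot: [3.141, 0.001, -0.151]
contact_force: [-0.4, -0.2, 0.7]
grip_width: 39.9
finger_force: 0.0
```

Call:
carry_out(plan=[{"tx": 0, "ty": 2, "tz": -30, "rx": 0, "ry": 0, "rz": 0}, {"tx": 0, "ty": 0, "tz": -30, "rx": 0, "ry": 0, "rz": 0}, {"tx": 0, "ty": 0, "tz": -22, "rx": 0, "ry": 0, "rz": 0}, {"tx": 0, "ty": 0, "tz": -14, "rx": 0, "ry": 0, "rz": 0}, {"tx": 0, "ty": 0, "tz": 0, "rx": 0, "ry": 0, "rz": 0}, {"tx": 0, "ty": 0, "tz": 0, "rx": 0, "ry": 0, "rz": 0}])

```text
time: 15.95
tool_pos: [473.0, 155.7, 38.7]
tcp_rot: [3.142, -0.0, -0.152]
contact_force: [0.6, 0.4, 0.2]
grip_width: 40.4
finger_force: 0.0
```

Call:
carry_out(plan=[{"tx": 0, "ty": 0, "tz": 0, "rx": 0, "ry": 0, "rz": 0}, {"tx": 0, "ty": 0, "tz": 0, "rx": 0, "ry": 0, "rz": 0}, {"tx": 0, "ty": 0, "tz": 0, "rx": 0, "ry": 0, "rz": 0}, {"tx": 0, "ty": 0, "tz": 0, "rx": 0, "ry": 0, "rz": 0}, {"tx": 0, "ty": 0, "tz": 0, "rx": 0, "ry": 0, "rz": 0}, {"tx": 0, "ty": 0, "tz": 0, "rx": 0, "ry": 0, "rz": 0}], gripper=1)

```text
time: 16.55
tool_pos: [472.8, 157.2, 38.7]
tcp_rot: [-3.141, -0.001, -0.15]
contact_force: [0.2, 3.5, 3.0]
grip_width: 12.1
finger_force: 30.0
```

Call:
carry_out(plan=[{"tx": 0, "ty": 0, "tz": 25, "rx": 0, "ry": 0, "rz": 0}, {"tx": 0, "ty": 0, "tz": 40, "rx": 0, "ry": 0, "rz": 0}, {"tx": 0, "ty": -10, "tz": 40, "rx": 0, "ry": 0, "rz": 0}, {"tx": 0, "ty": -45, "tz": 0, "rx": 0, "ry": 0, "rz": 0.04}, {"tx": 0, "ty": -45, "tz": 0, "rx": 0, "ry": 0, "rz": 0.04}, {"tx": 0, "ty": -45, "tz": 0, "rx": 0, "ry": 0, "rz": 0.04}, {"tx": 0, "ty": -45, "tz": 0, "rx": 0, "ry": 0, "rz": 0.04}, {"tx": 0, "ty": -45, "tz": 0, "rx": 0, "ry": 0, "rz": 0.04}, {"tx": 0, "ty": -45, "tz": 0, "rx": 0, "ry": 0, "rz": 0.04}, {"tx": 5, "ty": -45, "tz": 0, "rx": 0, "ry": 0, "rz": 0.04}, {"tx": 10, "ty": -36, "tz": 0, "rx": 0, "ry": 0, "rz": 0.034}, {"tx": 0, "ty": 0, "tz": -20, "rx": 0, "ry": 0, "rz": 0}])

```text
time: 17.75
tool_pos: [489.6, -210.0, 124.9]
tcp_rot: [3.136, -0.005, 0.161]
contact_force: [0.6, 0.3, -0.8]
grip_width: 12.2
finger_force: 30.0
```

Call:
carry_out(plan=[{"tx": 0, "ty": 0, "tz": -10, "rx": 0, "ry": 0, "rz": 0}, {"tx": 0, "ty": 0, "tz": 0, "rx": 0, "ry": 0, "rz": 0}, {"tx": 0, "ty": 0, "tz": 0, "rx": 0, "ry": 0, "rz": 0}])

```text
time: 18.05
tool_pos: [487.3, -203.4, 113.3]
tcp_rot: [-3.141, 0.001, 0.165]
contact_force: [0.3, 0.3, -0.3]
grip_width: 12.6
finger_force: 30.0
```

Call:
carry_out(plan=[{"tx": 0, "ty": 0, "tz": -25, "rx": 0, "ry": 0, "rz": 0}, {"tx": 0, "ty": 0, "tz": -20, "rx": 0, "ry": 0, "rz": 0}, {"tx": 0, "ty": 0, "tz": -15, "rx": 0, "ry": 0, "rz": 0}, {"tx": 0, "ty": 0, "tz": -10, "rx": 0, "ry": 0, "rz": 0}, {"tx": 0, "ty": 0, "tz": -4, "rx": 0, "ry": 0, "rz": 0}, {"tx": 0, "ty": 0, "tz": 0, "rx": 0, "ry": 0, "rz": 0}, {"tx": 0, "ty": 0, "tz": 0, "rx": 0, "ry": 0, "rz": 0}])

```text
time: 18.75
tool_pos: [487.5, -203.4, 40.6]
tcp_rot: [-3.141, -0.0, 0.165]
contact_force: [-2.7, 4.0, 6.1]
grip_width: 12.1
finger_force: 30.0
```

Call:
carry_out(plan=[{"tx": 0, "ty": 0, "tz": -1, "rx": 0, "ry": 0, "rz": 0}, {"tx": 0, "ty": 0, "tz": 0, "rx": 0, "ry": 0, "rz": 0}, {"tx": 0, "ty": 0, "tz": 0, "rx": 0, "ry": 0, "rz": 0}, {"tx": 0, "ty": 0, "tz": 0, "rx": 0, "ry": 0, "rz": 0}, {"tx": 0, "ty": 0, "tz": 0, "rx": 0, "ry": 0, "rz": 0}, {"tx": 0, "ty": 0, "tz": 25, "rx": 0, "ry": 0, "rz": 0}, {"tx": 0, "ty": 0, "tz": 40, "rx": 0, "ry": 0, "rz": 0}, {"tx": 0, "ty": 0, "tz": 40, "rx": 0, "ry": 0, "rz": 0}, {"tx": -12, "ty": 36, "tz": 0, "rx": 0, "ry": 0, "rz": -0.045}, {"tx": -10, "ty": 45, "tz": 0, "rx": 0, "ry": 0, "rz": -0.045}, {"tx": 0, "ty": 45, "tz": 0, "rx": 0, "ry": 0, "rz": -0.045}, {"tx": 0, "ty": 45, "tz": 0, "rx": 0, "ry": 0, "rz": -0.045}], gripper=0.56)

```text
time: 19.95
tool_pos: [465.1, -32.0, 143.5]
tcp_rot: [3.141, -0.001, -0.019]
contact_force: [0.3, 0.2, -0.1]
grip_width: 40.3
finger_force: 0.0
```

Call:
carry_out(plan=[{"tx": 0, "ty": 45, "tz": 0, "rx": 0, "ry": 0, "rz": -0.045}, {"tx": 0, "ty": 45, "tz": 0, "rx": 0, "ry": 0, "rz": -0.045}, {"tx": 0, "ty": 45, "tz": 0, "rx": 0, "ry": 0, "rz": -0.045}, {"tx": 0, "ty": 0, "tz": -10, "rx": 0, "ry": 0, "rz": 0}, {"tx": 0, "ty": 0, "tz": 0, "rx": 0, "ry": 0, "rz": 0}, {"tx": 0, "ty": 0, "tz": 0, "rx": 0, "ry": 0, "rz": 0}])

```text
time: 20.55
tool_pos: [465.4, 100.9, 133.0]
tcp_rot: [3.141, 0.001, -0.151]
contact_force: [0.5, -0.0, -0.1]
grip_width: 40.5
finger_force: 0.0
```

Call:
carry_out(plan=[{"tx": 0, "ty": 1.5, "tz": -30, "rx": 0, "ry": 0, "rz": 0}, {"tx": 0, "ty": 0, "tz": -30, "rx": 0, "ry": 0, "rz": 0}, {"tx": 0, "ty": 0, "tz": -22, "rx": 0, "ry": 0, "rz": 0}, {"tx": 0, "ty": 0, "tz": -13, "rx": 0, "ry": 0, "rz": 0}, {"tx": 0, "ty": 0, "tz": 0, "rx": 0, "ry": 0, "rz": 0}, {"tx": 0, "ty": 0, "tz": 0, "rx": 0, "ry": 0, "rz": 0}])

```text
time: 21.15
tool_pos: [466.0, 102.1, 38.7]
tcp_rot: [3.141, -0.0, -0.153]
contact_force: [0.5, 0.1, 0.7]
grip_width: 40.6
finger_force: 0.0
```

Call:
carry_out(plan=[{"tx": 0, "ty": 0, "tz": 0, "rx": 0, "ry": 0, "rz": 0}, {"tx": 0, "ty": 0, "tz": 0, "rx": 0, "ry": 0, "rz": 0}, {"tx": 0, "ty": 0, "tz": 0, "rx": 0, "ry": 0, "rz": 0}, {"tx": 0, "ty": 0, "tz": 0, "rx": 0, "ry": 0, "rz": 0}, {"tx": 0, "ty": 0, "tz": 0, "rx": 0, "ry": 0, "rz": 0}, {"tx": 0, "ty": 0, "tz": 0, "rx": 0, "ry": 0, "rz": 0}], gripper=1)

```text
time: 21.75
tool_pos: [465.8, 103.6, 38.6]
tcp_rot: [-3.141, -0.001, -0.151]
contact_force: [-0.4, 2.7, 4.1]
grip_width: 12.1
finger_force: 30.0
```

Call:
carry_out(plan=[{"tx": 0, "ty": 0, "tz": 25, "rx": 0, "ry": 0, "rz": 0}, {"tx": 0, "ty": 0, "tz": 40, "rx": 0, "ry": 0, "rz": 0}, {"tx": 0, "ty": -10, "tz": 40, "rx": 0, "ry": 0, "rz": 0.03}, {"tx": 0, "ty": -43, "tz": 0, "rx": 0, "ry": 0, "rz": 0.055}, {"tx": 0, "ty": -45, "tz": 0, "rx": 0, "ry": 0, "rz": 0.055}, {"tx": 0, "ty": -45, "tz": 0, "rx": 0, "ry": 0, "rz": 0.055}, {"tx": 0, "ty": -45, "tz": 0, "rx": 0, "ry": 0, "rz": 0.055}, {"tx": 5, "ty": -45, "tz": 0, "rx": 0, "ry": 0, "rz": 0.055}, {"tx": 10, "ty": -20, "tz": 0, "rx": 0, "ry": 0, "rz": 0.01}, {"tx": 0, "ty": 0, "tz": -20, "rx": 0, "ry": 0, "rz": 0}, {"tx": 0, "ty": 0, "tz": -10, "rx": 0, "ry": 0, "rz": 0}, {"tx": 0, "ty": 0, "tz": 0, "rx": 0, "ry": 0, "rz": 0}])

```text
time: 22.95
tool_pos: [479.0, -149.0, 111.6]
tcp_rot: [-3.139, 0.004, 0.164]
contact_force: [-0.0, 0.5, -0.2]
grip_width: 12.4
finger_force: 30.0
```

Call:
carry_out(plan=[{"tx": 0, "ty": 0, "tz": -10, "rx": 0, "ry": 0, "rz": 0}, {"tx": 0, "ty": 0, "tz": 0, "rx": 0, "ry": 0, "rz": 0}, {"tx": 0, "ty": 0, "tz": 0, "rx": 0, "ry": 0, "rz": 0}])

```text
time: 23.25
tool_pos: [480.6, -149.4, 103.4]
tcp_rot: [3.141, -0.0, 0.165]
contact_force: [0.4, 0.9, 0.3]
grip_width: 12.1
finger_force: 30.0
```

Call:
carry_out(plan=[{"tx": 0, "ty": -1, "tz": -20, "rx": 0, "ry": 0, "rz": 0}, {"tx": 0, "ty": 0, "tz": -15, "rx": 0, "ry": 0, "rz": 0}, {"tx": 0, "ty": 0, "tz": -14, "rx": 0, "ry": 0, "rz": 0}, {"tx": 0, "ty": 0, "tz": -10, "rx": 0, "ry": 0, "rz": 0}, {"tx": 0, "ty": 0, "tz": -4, "rx": 0, "ry": 0, "rz": 0}, {"tx": 0, "ty": 0, "tz": 0, "rx": 0, "ry": 0, "rz": 0}, {"tx": 0, "ty": 0, "tz": 0, "rx": 0, "ry": 0, "rz": 0}])

```text
time: 23.95
tool_pos: [480.2, -150.0, 40.7]
tcp_rot: [-3.141, 0.0, 0.164]
contact_force: [-2.1, 4.7, 3.7]
grip_width: 11.8
finger_force: 30.0
```

Call:
carry_out(plan=[{"tx": 0, "ty": 0, "tz": -1, "rx": 0, "ry": 0, "rz": 0}, {"tx": 0, "ty": 0, "tz": 0, "rx": 0, "ry": 0, "rz": 0}, {"tx": 0, "ty": 0, "tz": 0, "rx": 0, "ry": 0, "rz": 0}, {"tx": 0, "ty": 0, "tz": 0, "rx": 0, "ry": 0, "rz": 0}, {"tx": 0, "ty": 0, "tz": 0, "rx": 0, "ry": 0, "rz": 0}, {"tx": 0, "ty": 0, "tz": 25, "rx": 0, "ry": 0, "rz": 0}, {"tx": 0, "ty": 0, "tz": 40, "rx": 0, "ry": 0, "rz": 0}, {"tx": 0, "ty": 0, "tz": 40, "rx": 0, "ry": 0, "rz": 0}, {"tx": -20, "ty": -35, "tz": 20, "rx": 0, "ry": 0, "rz": 0}, {"tx": -15, "ty": -35, "tz": 20, "rx": 0, "ry": 0, "rz": 0}, {"tx": 0, "ty": 0, "tz": 0, "rx": 0, "ry": 0, "rz": 0}, {"tx": 0, "ty": 0, "tz": 0, "rx": 0, "ry": 0, "rz": 0}], gripper=0.56)

```text
time: 25.15
tool_pos: [445.3, -221.3, 184.4]
tcp_rot: [3.141, -0.001, 0.162]
contact_force: [1.0, 0.4, -0.2]
grip_width: 40.3
finger_force: 0.0
```

```bash
python3 - <<'E'
from h import *
import cv2,pickle
m=bot.camera_model('wrist');im=bot.capture('wrist')
cv2.imwrite('pics/w6.png',cv2.resize(im[:,:,::-1],(800,600),interpolation=cv2.INTER_CUBIC));pickle.dump(m,open('w6.pkl','wb'))
E
```

```text
(no output)
```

View pics/w6.png

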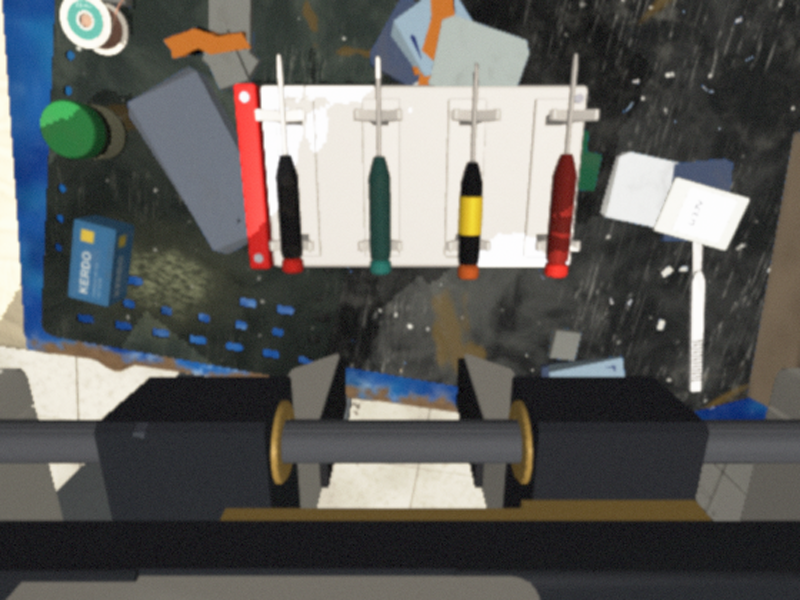

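From the red bar, the order is black (290,215), teal (380,215), banded (470,220) and dark red (563,215). All four lie parallel on both posts with the caps in line. I'm handing it in.

```bash
python3 -c "
from plant import bot
print(bot.close_job())"
```

```text
the job is handed in; nothing more can be done
None
```

All four screwdrivers are in the white rack in reverse order (black, teal, banded, dark red from the red end), and the last wrist picture shows each lying on both posts of its cradle; the job was handed in at about 25 s, and no verdict came back.

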